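# Load the annealing case and hold its cover shut on the dowels

### The job

Pick up the little handled tray, tip its three brass slugs down the spout into the pocket of the steel annealing case (do not touch the slugs with the gripper), and set the tray back down flat on the bench. Then take the loose cover by its lug, fit its two holes over the case's two dowels, press it down against the sprung pins until it is fully home, and finish while still holding it pressed shut so that a colleague can put in the screws. Leave the other things on the bench where they are.

Things in the scene. Friction and masses are not known exactly. Their poses are not given: they have to be found in the camera images.
- case: Lower half of the annealing case, fixed: dark steel block 110 (x) x 84 (y) x 38 mm high with a pocket 60 x 60 mm, 30 mm deep, open upward in its middle. Two upright dowels 8 mm in diameter on its top at x = +43 and -43 mm (y = 0), 22 mm tall, the last 8 mm tapering to 3 mm. Origin: centre of the underside, z up.
- case_seat (a point): Centre of the case's top face, 38 mm above the bench. The cover's underside lies here when fully home.
- lifter (a joint): Four sprung steel pins, 7 mm thick, near the corners of the case's top (x = +-43, y = +-28 mm), moving together. 0 m: up, 6 mm above the top face, carrying the cover's weight without sinking; 0.006 m: pushed flush, cover fully home. They push back with 6 N in all when up and 11.5 N when flush, so a cover that is let go rises.
- cover: Upper half of the case: loose steel plate 110 (x) x 84 (y) x 12 mm, about 0.36 kg (varies by a fifth), flat on the bench, lug up. Two through holes 10 mm in diameter at x = +43 and -43 mm. Mid-top stands a grip lug 50 (x) x 18 (y) mm, 30 mm high (top 42 mm above the underside). Fits either way round. Origin: centre of the underside, z up.
- cover_grip (a point): Grip point in the cover's lug, on its centre line, 34 mm above the cover's underside; grasp across the 18 mm (cover y).
- tray: Loose metal tray, 0.18 kg, standing flat. Pan 64 mm wide, x = -45 to +21 mm, floor 3 mm thick, walls 17 mm high, narrowing to a spout 43 mm wide, open at x = +55. Wooden handle block 40 (x) x 16 (y) mm, 46 mm high, centred at x = -69. Origin: underside, on the centre line; x towards the spout, z up. Slippery: slugs start to slide at 18 to 26 degrees of tilt, all run out by about 40.
- tray_grip (a point): Grip point in the tray's handle block, 30 mm above the tray's underside, 69 mm behind its origin; grasp across the 16 mm (tray y).
- tray_lip (a point): Middle of the spout's lip, on the floor's upper face (x = +55, z = 3 mm in the tray).
- slug1: Brass slug, a disc 15 mm in diameter and 10 mm high, 15 g, starts flat in the tray's pan. Origin: centre of its underside.
- slug2: Brass slug, a disc 15 mm in diameter and 10 mm high, 15 g, starts flat in the tray's pan. Origin: centre of its underside.
- slug3: Brass slug, a disc 15 mm in diameter and 10 mm high, 15 g, starts flat in the tray's pan. Origin: centre of its underside.
- tweezers: Bystander, to be left alone: steel tweezers with black end, 140 mm, on the flat brown board at the far side.
- flux: Bystander, to be left alone: amber glass jar with black cap, 52 mm across, 60 mm high.
- dish: Bystander, to be left alone: small white china bowl, 66 mm across, 26 mm high.
- pliers: Bystander, to be left alone: pliers with black grips, about 140 mm, lying flat.
- mandrel: Bystander, to be left alone: steel bar with dark wooden grip, 270 mm, lying flat at the left.
- hammer: Bystander, to be left alone: hammer lying flat at the right.
Mind the look-alikes: they are no part of the job. What is shaped like the case but blue or red is not meant.

How it is judged (in metres and radians):
On the way, in this order (a step that is already met when the one before it is completed fails the run):
1. the tray is tipped with its spout over the case (angle between tray's own z axis and vertical above 0.2 rad and horizontal distance between tray_lip and case_seat below 0.08 m), for 0.05 s.
2. all three slugs lie in the case's pocket (x of slug1 in the frame of case between -0.033 and 0.033 m and y of slug1 in the frame of case between -0.033 and 0.033 m and z of slug1 in the frame of case between 0.004 and 0.034 m and x of slug2 in the frame of case between -0.033 and 0.033 m and y of slug2 in the frame of case between -0.033 and 0.033 m and z of slug2 in the frame of case between 0.004 and 0.034 m and x of slug3 in the frame of case between -0.033 and 0.033 m and y of slug3 in the frame of case between -0.033 and 0.033 m and z of slug3 in the frame of case between 0.004 and 0.034 m), for 0.2 s.
3. the cover sits on the dowels, pressed fully home (all of step 2 and horizontal distance between cover and case_seat below 0.003 m and z of cover in the frame of case between 0.035 and 0.0403 m and angle between the x axis of cover and the x axis of case, either way round below 0.06 rad and angle between cover's own z axis and vertical below 0.05 rad), for 0.2 s.
At the end, for the whole second after the job is handed in: All slugs in the pocket; cover on both dowels within 3 mm and level, under 2.3 mm above the case top, pins down over 4 mm, over 6 N between cover and case, fingers still on the cover with over 3 N; tray flat on the bench, at rest (all of step 3 and value of joint lifter above 0.004 m and contact force between cover and case above 6 N and contact force between the fingers and cover above 3 N and linear speed of each of cover, tray below 0.02 m/s and angle between tray's own z axis and vertical below 0.08 rad and height (world z) of tray between -0.004 and 0.006 m); the arm keeps its last pose, push and grip.
It fails at once if the gripper touches a slug (contact force between the fingers and slug1 above 0.5 N or contact force between the fingers and slug2 above 0.5 N or contact force between the fingers and slug3 above 0.5 N).
It fails at once if a bystander is shifted by more than 30 mm (distance of any of tweezers, flux, dish, pliers, mandrel, hammer from where it was at the start of the episode above 0.03 m).
It also fails if it takes over 72 s, if anything falls off the work surface, if the arm or the gripper's body presses on something with over 40 N, if the wrist force passes 120 N, or if a joint passes its speed limit or range.

### The arm

A 6-joint arm with a two-finger parallel gripper is mounted at the origin on the work surface. World frame = base frame: x ahead of the robot, y to its left, z up, the work surface at z = 0. Lengths are in m, angles in degrees, forces in N, time in s.
With the tool pointing down it reaches from about 0.325 to 0.775 m from the base axis. Payload 9.3 kg.
Tool frame: the origin (TCP) lies midway between the tips of the shut fingers; the grasp point (between the pads) lies 19 mm behind it; z points along the fingers, y is the line along which they close (so a half turn about z gives the same grasp; the last joint's range is limited). The gripper opens to 85 mm and grips with 20 to 120 N. Pads are 22 mm wide; open, the fingers measure 114 mm over their backs; the gripper's body (76 mm by 85 mm) begins 54 mm behind the grasp point. The pads swing forward as they close: fully open they stand 13 mm farther back than shut.
Start: joints at [58.235, 14.817, 1.232, 76.415, 0, 81.257], TCP at [0.215, 0.506, 0.231] pointing down, gripper open.
Joint ranges: [-174.27, 174.27], [-52.1, 104.24], [-59.71, 78.15], [-110.17, 111.67], [-87.03, 83.33], [-180, 180]. Speed limits (degrees/s): [127.2, 127.2, 159.86, 180, 180, 180].

### API

Orientations are given as [roll, pitch, yaw] about the fixed x, y, z axes, in that order (R = Rz(yaw) Ry(pitch) Rx(roll)).
In Python, from cell import ctrl, cams, models gives the robot as it stands.
- The arm moves only by the tool apply_moves, never from a script. Its argument "increments" is a list that holds one entry, the list of rows, each a list of 4 numbers: the shift along the world's x, y, z as a fraction of full scale, then the turn about the world's z as a fraction of full scale. In form: [[[dx, dy, dz, spin], ...]]. A call has 1 to 5 rows; each row shifts and turns the commanded pose from where the row before left it; what a row does not reach is not made up. Full scale, the value 1, is 0.04 m for a shift and 6 degrees for a turn. A row lasts 1/10 s, in which the tool goes at most 50 mm and 8.59 degrees, less where a joint would pass 70% of its speed; a pose out of reach is approached as far as the arm can. A call with a number of a shift or a turn outside -1 to 1 is refused whole. A call with a gripper value outside its range is refused whole. "grip" is the opening, from -1 (shut) to 1 (fully open), set as the call begins (left out, the last holds). The fingers move at their own pace and stop on an object; "force" is the grip in N (left out, the last holds). Time passes only in rows, so rows that do not move let the fingers close. It gives the time, the measured TCP pose, the force, the opening and the grip force at its end, in the units of the state.
- ctrl.read_state(): the state, without advancing time (a new reading comes with each control period).
- cams.snapshot(name): name is "side" or "top"; returns (picture, depth): 480x640x3 uint8, red, green, blue; 480x640 float32, m along the optical axis (not along the pixel's ray), 0 where there is no reading.
- cams.get_calibration(name): a dict with "intrinsics" (3x3 intrinsics, pixels), "distortion" ([k1, k2, p1, p2, k3] as OpenCV has them; the pictures are not rectified), "origin" and "rotation" of the camera in the world. Camera axes: x right, y up, looking along -z (the intrinsics and any distortion apply to the point x, -y, -z); pixel columns grow to the right and rows downward; lengths in m; the calibration is good to about 2 mm. A picture is of the moment at which its call begins. get_calibration takes no time and is no camera call.
- ctrl.job_done(): hands the job in; it is judged then, once.
Trained networks look in the newest picture that a camera, given by its name, has taken for a name from the list of things; names that differ only in an ending like _2 or _b are one class to them, and where a whole thing is asked for, a point or a joint stands for the part that bears it (a point fixed in the world has none). Each returns a list of dicts, best first, with "score" (0 to 1); they miss things now and then, are a little off and sometimes report something else, mostly with a low value. They report only what shows in the picture. A call takes as long as a camera call. They do not tell look-alikes from the thing itself.
- models.spot_in(camera, thing): "at" ([row, column] in pixels, amid what is visible of it).
- models.masks_of(camera, thing): "pixels" (480x640 bool, what is visible of it) and "at" ([row, column] in pixels, amid what is visible of it).
- models.landmark_of(camera, thing): "at" ([row, column] in pixels: a listed point, or the origin of a listed thing).
The state is a dict: "time": time; "joints": joint angles; "qd": joint speeds; "joint_efforts": joint torques, N m; "eef_pos": TCP position; "tool_rot": TCP orientation; "wrist_force": force on the tool from outside, world axes, zero at the start; "torque": the same for the moment, N m; "opening": finger opening in m; "grasp_force": force on a finger pad.
Only numpy, scipy, OpenCV 4.12 (cv2) and the standard library are available. Lean on these libraries where they do the work, as an engineer would, in place of code of your own. Each camera call takes 0.05 s, during which the arm holds its last target. There are 200 camera calls.

## Working session

There is one attempt and no reset: what is moved stays moved. The work goes in short steps, Python scripts to look and compute and a tool call to move; the robot and the scene stay as the last step left them, time stands still between calls to the robot, and variables do not carry over. Pictures are saved under pics/ and viewed, at most 10 in all, crops included, and the job is handed in when it is done.

Besides the shell and the picture viewer there is one more tool, called after "Call:" by a JSON object that holds its "api" and its "payload", one argument or row to a line. apply_moves: Moves the arm, as the interface text tells. Its arguments: {"type":"object","properties":{"increments":{"type":"array","items":{"type":"array","items":{"type":"array","items":{"type":"number","minimum":-1,"maximum":1}}}},"grip":{"type":"number"},"force":{"type":"number"}},"required":["increments"]}

```bash
mkdir -p pics; cat > h.py <<'E'
import numpy as np, cv2
from cell import ctrl, cams, models
def ray(cam, rc):
    c=cams.get_calibration(cam); K=np.array(c["intrinsics"]);d=np.array(c["distortion"])
    p=cv2.undistortPoints(np.array([[[rc[1],rc[0]]]],float),K,d)[0,0]
    return np.array(c["origin"]), np.array(c["rotation"])@np.array([p[0],-p[1],-1.])
def atz(cam, rc, z):
    o,v=ray(cam,rc); return o+v*(z-o[2])/v[2]
def proj(cam,P):
    c=cams.get_calibration(cam); R=np.array(c["rotation"]);q=(np.atleast_2d(P)-c["origin"])@R
    q=q*[1,-1,-1]
    return cv2.projectPoints(q,np.zeros(3),np.zeros(3),np.array(c["intrinsics"]),np.array(c["distortion"]))[0][:,0]
def cloud(cam,D):
    c=cams.get_calibration(cam);h,w=D.shape
    u,v=np.meshgrid(np.arange(w),np.arange(h))
    p=cv2.undistortPoints(np.stack([u,v],-1).reshape(-1,1,2).astype(float),np.array(c["intrinsics"]),np.array(c["distortion"]))[:,0]
    q=np.c_[p[:,0],-p[:,1],-np.ones(len(p))]*D.reshape(-1,1)
    return (q@np.array(c["rotation"]).T+c["origin"]).reshape(h,w,3)
E
python3 - <<'E'
from h import *
for n in("top","side"):
    I,D=cams.snapshot(n); cv2.imwrite(f"pics/{n}0.png",I[...,::-1]); np.save(f"pics/{n}0.npy",D)
    print(n,cams.get_calibration(n)["origin"],np.round(cams.get_calibration(n)["rotation"],2).tolist())
    C=cloud(n,D)
    for t in("case","cover","tray","cover_grip","tray_grip","tray_lip","case_seat","slug1"):
        f=models.landmark_of(n,t)
        print(t,[(round(float(x["score"]),2),np.round(x["at"]).tolist(),np.round(C[int(x["at"][0]),int(x["at"][1])],3).tolist()) for x in f[:4]])
E
```

```text
top [0.36130097 0.00452508 1.12733134] [8.24, -0.84, -89.47]Traceback (most recent call last):
  File "<stdin>", line 5, in <module>
  File "h.py", line 18, in cloud
    return (q@np.array(c["rotation"]).T+c["origin"]).reshape(h,w,3)
            ~~~~~~~~~~~~~~~~~~~~~~~~~~~^~~~~~~~~~~~
ValueError: operands could not be broadcast together with shapes (307200,) (3,)
```

View pics/top0.png

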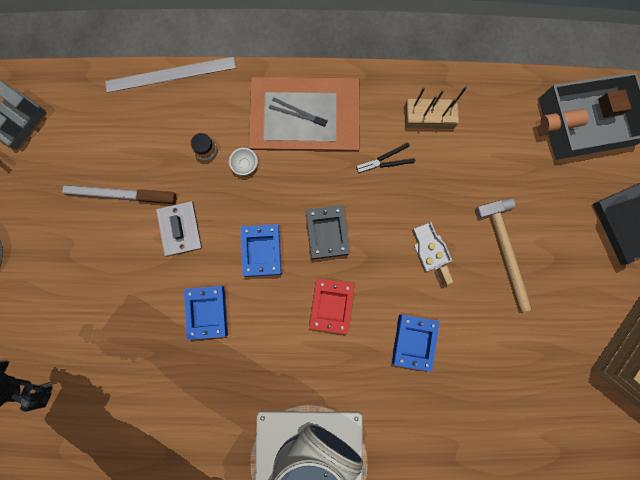

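The top view shows the following:
- **Case:** five shapes look like it. The ones at (251,261), (313,206) and (343,416) are blue, and the one at (306,332) is red. Only the one at (232,327) is dark steel, so that is the case.
- **Cover:** plate with a lug at (228,179).
- **Tray:** at (248,433), spout pointing up the image and handle at (274,446).

The calibration rotation is roll/pitch/yaw, so I'll fix the helper.

```bash
sed -i 's/np.array(c\["rotation"\])/rot(c)/g; s/^from cell.*/&\nfrom scipy.spatial.transform import Rotation as Ro\ndef rot(c): return Ro.from_euler("xyz",c["rotation"],degrees=True).as_matrix()/' h.py
python3 - <<'E'
from h import *
for n in("top","side"):
    I,D=cams.snapshot(n); cv2.imwrite(f"pics/{n}0.png",I[...,::-1]); np.save(f"pics/{n}0.npy",D)
    print(n,cams.get_calibration(n)["origin"],cams.get_calibration(n)["rotation"])
    C=cloud(n,D)
    for t in("case","cover","tray","cover_grip","tray_grip","tray_lip","case_seat","slug1"):
        f=models.landmark_of(n,t)
        print(t,[(round(float(x["score"]),2),np.round(x["at"]).tolist(),np.round(C[int(x["at"][0]),int(x["at"][1])],3).tolist()) for x in f[:5]])
    if n=="top":
        a=I[190:290,280:480]; a=cv2.resize(a,(800,400),interpolation=2); b=cv2.resize(I[190:270,140:300],(400,200),interpolation=2)
        a=np.vstack([a,np.hstack([b,0*b])]); cv2.imwrite("pics/crop.png",a[...,::-1])
E
```

```text
top [0.36130097 0.00452508 1.12733134] [  8.23868141  -0.83784843 -89.46729196]
case [(0.87, [233.0, 327.0], [0.516, -0.034, 0.005]), (0.79, [312.0, 205.0], [0.334, 0.238, 0.009]), (0.72, [340.0, 411.0], [0.276, -0.226, 0.008]), (0.7, [250.0, 260.0], [0.473, 0.116, 0.008]), (0.7, [274.0, 445.0], [0.422, -0.296, 0.041])]
cover [(0.88, [228.0, 178.0], [0.518, 0.298, 0.042])]
tray [(0.84, [247.0, 430.0], [0.485, -0.269, 0.012])]
cover_grip [(0.62, [225.0, 175.0], [0.523, 0.303, 0.042])]
tray_grip [(0.87, [273.0, 448.0], [0.424, -0.3, 0.045])]
tray_lip [(0.94, [228.0, 419.0], [0.53, -0.247, 0.002])]
case_seat [(0.98, [248.0, 260.0], [0.478, 0.116, 0.002]), (0.92, [345.0, 417.0], [0.263, -0.237, 0.006]), (0.69, [229.0, 326.0], [0.524, -0.034, 0.01]), (0.6, [310.0, 205.0], [0.338, 0.239, 0.005])]
slug1 [(0.58, [249.0, 434.0], [0.479, -0.279, 0.008]), (0.57, [256.0, 438.0], [0.465, -0.289, 0.012]), (0.48, [261.0, 431.0], [0.454, -0.274, 0.009]), (0.31, [148.0, 210.0], [0.698, 0.231, 0.058])]
side [ 0.15016363 -0.6662298   1.0323034 ] [ 37.11692491   0.64494198 -31.60005992]
case [(0.94, [22
[... 204 characters left out ...]
514, -0.042, 0.009])]
cover [(0.58, [184.0, 270.0], [0.516, 0.284, 0.011])]
tray [(0.76, [329.0, 360.0], [0.48, -0.275, 0.005])]
cover_grip [(0.61, [174.0, 267.0], [0.52, 0.305, 0.04])]
tray_grip [(0.81, [347.0, 346.0], [0.411, -0.31, 0.047])]
tray_lip [(0.91, [315.0, 374.0], [0.534, -0.259, -0.001])]
case_seat [(0.83, [213.0, 220.0], [0.336, 0.26, 0.012]), (0.75, [350.0, 275.0], [0.272, -0.211, 0.004]), (0.62, [252.0, 318.0], [0.512, -0.019, 0.012]), (0.56, [218.0, 280.0], [0.481, 0.144, 0.014]), (0.56, [280.0, 267.0], [0.351, -0.024, 0.008])]
slug1 [(0.47, [332.0, 349.0], [0.45, -0.271, 0.014]), (0.45, [337.0, 358.0], [0.461, -0.293, 0.013]), (0.38, [331.0, 360.0], [0.477, -0.278, 0.003])]
```

View pics/side0.png

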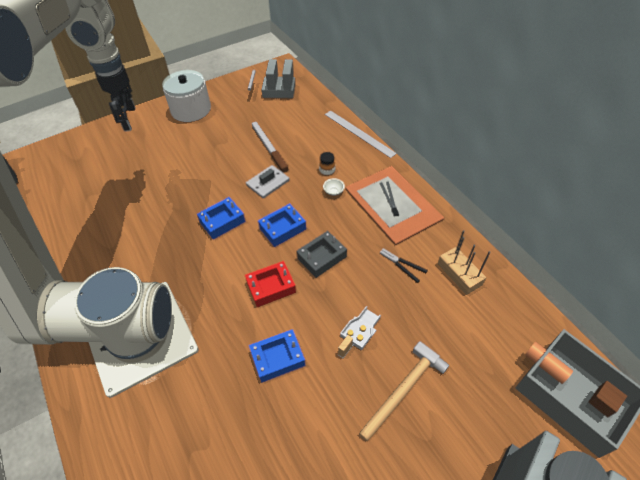

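View pics/crop.png

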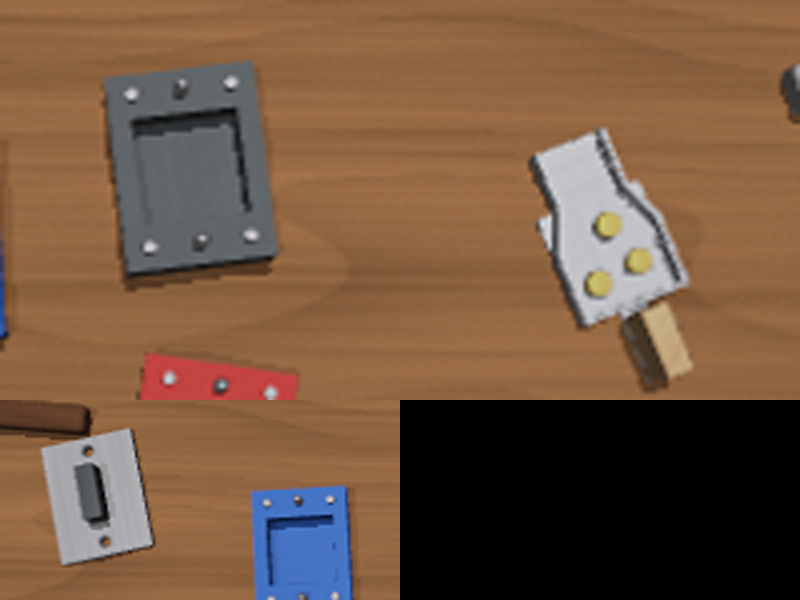

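The crop confirms the dark steel case, with four bright pins and two dark dowels along about world x. Tray axis and cover are clear. Next I'll get the precise poses.

```bash
cat > m.py <<'E'
from h import *
def mask(n,t,near,I=None):
    f=models.masks_of(n,t); f=[x for x in f if np.hypot(*(np.array(x["at"])-near))<25]
    return f[0]["pixels"] if f else None
def rect(C,m,z0,z1):
    P=C[m]; P=P[(P[:,2]>z0)&(P[:,2]<z1)]
    r=cv2.minAreaRect((P[:,:2]*1000).astype(np.float32)); return len(P),np.round(r[0],1),np.round(r[1],1),round(r[2],1),np.round(P.mean(0)*1000,1)
def blobs(n,I,m,cond,z):
    k,l,s,c=cv2.connectedComponentsWithStats((cond&m).astype(np.uint8))
    return [(int(s[i,4]),np.round(atz(n,c[i][::-1],z)[:2]*1000,1).tolist()) for i in range(1,k) if s[i,4]>=2]
E
python3 - <<'E'
from m import *
near={"top":dict(case=(232,327),cover=(228,179),tray=(247,431)),"side":dict(case=(254,322),cover=(181,268),tray=(329,360))}
for n in near:
    I,D=cams.snapshot(n);C=cloud(n,D);V=I.max(2).astype(int)
    m={t:mask(n,t,np.array(near[n][t])) for t in near[n]}
    print(n,{t:None if x is None else int(x.sum()) for t,x in m.items()})
    k=np.ones((3,3),np.uint8)
    if m["case"] is not None:
        mm=cv2.morphologyEx(m["case"].astype(np.uint8),cv2.MORPH_CLOSE,np.ones((9,9),np.uint8))>0
        print("case",rect(C,mm,.03,.043),"pins",blobs(n,I,mm,V>150,.044))
    if m["cover"] is not None:
        mm=m["cover"]; print("cover",rect(C,mm,.007,.018),"lug",rect(C,mm,.037,.048))
        inner=cv2.erode(mm.astype(np.uint8),np.ones((5,5)))>0
        print("holes",blobs(n,I,inner,V<125,.011))
    if m["tray"] is not None:
        mm=cv2.dilate(m["tray"].astype(np.uint8),k)>0; print("handle",rect(C,mm,.040,.052),"pan",rect(C,mm,.0,.025))
    for t in("tray_lip","tray_grip","cover_grip"):
        z=dict(tray_lip=.003,tray_grip=.03,cover_grip=.034)[t]
        f=models.landmark_of(n,t); print(t,[np.round(atz(n,x["at"],z)[:2]*1000,1).tolist() for x in f[:2]])
E
```

```text
top {'case': 1916, 'cover': 1713, 'tray': 1252}
case (1115, array([513.8, -34.9]), array([110.5,  84.1]), 7.4, array([513.1, -35. ,  36.6])) pins [(7, [560.2, -57.3]), (7, [552.8, -1.8]), (6, [475.1, -68.3]), (7, [467.6, -13.0])]
cover (1359, array([520.4, 303.6]), array([111.2,  84.6]), 13.8, array([519.7, 301.4,  10.8])) lug (180, array([520.1, 304.7]), array([50.6, 18.6]), 13.8, array([520.6, 304.5,  40.7]))
holes [(13, [562.8, 315.1]), (267, [520.7, 307.6])]
handle (130, array([ 418.5, -297.4]), array([38.1, 17.1]), 20.8, array([ 418.6, -297.3,   44.5])) pan (1017, array([ 468.4, -280.4]), array([152.3,  74.1]), 23.9, array([ 479.6, -274.2,    5.8]))
tray_lip [[446.7, -273.1]]
tray_grip [[423.5, -298.4]]
cover_grip [[425.2, -298.3], [528.7, 296.5]]
side {'case': 1412, 'cover': 688, 'tray': 1096}
case (700, array([513.5, -35.8]), array([113.1,  89.1]), 7.6, array([511. , -38.2,  37.6])) pins [(2, [552.9, -1.7]), (2, [506.0, 3.1]), (2, [495.6, 1.5]), (4, [482.1, -0.1]), (2, [468.6, -1.6]), (2, [559.2, -58.4]), (3, [467.6, -13.5]), (3, [474.4, -70.3])]
cover (492, array([517.6, 300.7]), array([109.3,  86.9]), 11.5, array([515.3, 294.1,  11. ])) lug (65, array([518.6, 301. ]), array([49.2, 19.1]), 17.7, array([517.7, 300.1,  41. ]))
holes [(144, [523.8, 315.4]), (2, [477.4, 293.8])]
handle (116, array([ 417.3, -300.2]), array([41. , 16.1]), 22.7, array([ 417.3, -300.5,   45.2])) pan (963, array([ 469.2, -276.5]), array([159.3,  78.9]), 22.2, array([ 477.8, -275. ,    6.5]))
tray_lip [[526.5, -257.8]]
tray_grip [[670.3, -163.6], [412.3, -309.0]]
cover_grip [[526.2, 312.4], [521.6, -269.9]]
```

```bash
python3 - <<'E'
from h import *
s=ctrl.read_state()
for k,v in s.items(): print(k,np.round(v,3).tolist())
R=Ro.from_euler("xyz",s["tool_rot"],degrees=True).as_matrix(); print(R.round(3).tolist())
E
```

```text
time 1.65
joints [58.236, 14.815, 1.233, 76.415, -0.0, 81.255]
qd [0.057, 0.071, 0.012, 0.022, -0.066, -0.055]
joint_efforts [0.0, -55.538, 34.473, 0.001, -0.0, -0.0]
eef_pos [0.215, 0.506, 0.231]
tool_rot [179.997, 0.001, 156.981]
wrist_force [0.278, -0.135, -0.006]
torque [0.012, -0.058, 0.009]
grasp_force 0.0
opening 0.085
[[-0.92, 0.391, 0.0], [0.391, 0.92, 0.0], [-0.0, 0.0, -1.0]]
```

Call:
{"api": "apply_moves", "payload": {
  "increments": [
    [[0.75,-1,0,0.76],[0.75,-1,0,0.76],[0.75,-1,0,0.76],[0.75,-1,0,0.76],[0.75,-1,0,0.76]]
  ],
  "grip": 1
}}

```text
time: 2.15
eef_pos: [0.3659, 0.3046, 0.2315]
tool_rot: [180.0, 0.0, 180.0]
wrist_force: [1.7, -0.2, 0.1]
opening: 0.0856
grasp_force: 0.0
```

Call:
{"api": "apply_moves", "payload": {
  "increments": [
    [[0.75,-1,0,0.76],[0.75,-1,0,0.76],[0.75,-1,0,0.76],[0.75,-1,0,0.76],[0.75,-1,0,0.76]]
  ]
}}

```text
time: 2.65
eef_pos: [0.516, 0.1043, 0.2315]
tool_rot: [-180.0, 0.0, -157.2]
wrist_force: [0.8, 0.9, -0.1]
opening: 0.0857
grasp_force: 0.0
```

Call:
{"api": "apply_moves", "payload": {
  "increments": [
    [[-0.24,-1,-0.25,0],[-0.24,-1,-0.25,0],[-0.24,-1,-0.25,0],[-0.24,-1,-0.25,0],[-0.24,-1,-0.25,0]]
  ]
}}

```text
time: 3.15
eef_pos: [0.4665, -0.0953, 0.181]
tool_rot: [-180.0, 0.0, -157.4]
wrist_force: [0.6, 0.8, -0.2]
opening: 0.0852
grasp_force: 0.0
```

Call:
{"api": "apply_moves", "payload": {
  "increments": [
    [[-0.24,-1,-0.25,0],[-0.24,-1,-0.25,0],[-0.24,-1,-0.25,0],[-0.24,-1,-0.25,0],[0,0,0,0]]
  ]
}}

```text
time: 3.65
eef_pos: [0.4274, -0.2576, 0.14]
tool_rot: [180.0, -0.1, -157.7]
wrist_force: [0.5, 0.9, 0.2]
opening: 0.0857
grasp_force: 0.0
```

Call:
{"api": "apply_moves", "payload": {
  "increments": [
    [[-0.12,-0.52,-0.3,0.05],[-0.12,-0.52,-0.3,0],[0,0,-0.9,0],[0,0,-0.9,0],[0,0,-0.8,0]]
  ]
}}

```text
time: 4.15
eef_pos: [0.4191, -0.295, 0.0121]
tool_rot: [-180.0, 0.0, -157.1]
wrist_force: [0.2, -0.1, 0.3]
opening: 0.0855
grasp_force: 0.0
```

Call:
{"api": "apply_moves", "payload": {
  "increments": [
    [[0,0,0,0],[0,0,0,0],[0,0,0,0],[0,0,0,0],[0,0,0,0]]
  ],
  "grip": -1,
  "force": 60
}}

```text
time: 4.65
eef_pos: [0.4199, -0.2962, 0.0149]
tool_rot: [-179.8, 0.1, -157.1]
wrist_force: [-1.1, 1.6, 6.8]
opening: 0.0149
grasp_force: 57.9
```

Call:
{"api": "apply_moves", "payload": {
  "increments": [
    [[0,0,0,0],[0,0,0,0],[0,0,0,0]]
  ]
}}

```text
time: 4.95
eef_pos: [0.4199, -0.2962, 0.0149]
tool_rot: [-179.8, 0.1, -157.1]
wrist_force: [0.5, 0.1, 7.0]
opening: 0.0152
grasp_force: 58.1
```

Call:
{"api": "apply_moves", "payload": {
  "increments": [
    [[0,0,0.3,0],[0,0,0.4,0],[0,0,0.5,0],[0,0,0.5,0],[0,0,0,0]]
  ]
}}

```text
time: 5.45
eef_pos: [0.4201, -0.2964, 0.084]
tool_rot: [-179.7, 0.1, -157.1]
wrist_force: [0.6, -1.8, -2.4]
opening: 0.0151
grasp_force: 58.1
```

```bash
python3 - <<'E'
from m import *
s=ctrl.read_state();print(s["eef_pos"],s["wrist_force"],s["torque"])
a=[]
for n,near in(("top",(245,431)),("side",(322,360))):
    I,D=cams.snapshot(n);C=cloud(n,D)
    m=mask(n,"tray",np.array(near))
    r,c=np.array(near).astype(int); a.append(cv2.resize(I[r-50:r+50,c-65:c+65],(390,300)))
    if m is None: print("none");continue
    P=C[m]; ax=np.array([np.cos(np.radians(22.8)),np.sin(np.radians(22.8))]);t=(P[:,:2]-s["eef_pos"][:2])@ax*1000
    for lo in range(-20,150,15):
        q=P[(t>lo)&(t<lo+15)]; print(n,lo,len(q),np.round(np.percentile(q[:,2]*1000,[10,50,90]),1).tolist() if len(q) else "")
cv2.imwrite("pics/lift.png",np.hstack(a)[...,::-1])
E
```

```text
[ 0.42010926 -0.29638732  0.08398052] [ 0.62792362 -1.83004572 -2.44253101] [-0.09785854  0.05214854 -0.03492854]
none
side -20 54 [78.4, 110.9, 113.4]
side -5 1 [113.5, 113.5, 113.5]
side 10 0 
side 25 0 
side 40 0 
side 55 18 [68.0, 70.0, 84.7]
side 70 52 [67.7, 70.0, 81.0]
side 85 65 [66.5, 69.1, 78.6]
side 100 76 [67.0, 69.5, 77.5]
side 115 24 [66.5, 68.4, 71.2]
side 130 0 
side 145 1 [-0.6, -0.6, -0.6]
```

View pics/lift.png

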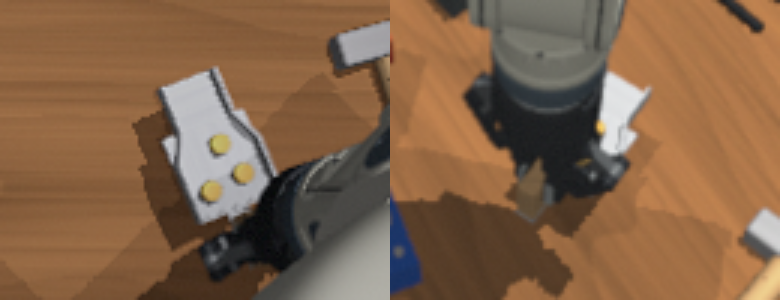

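Call:
{"api": "apply_moves", "payload": {
  "increments": [
    [[0.12,0.12,0.05,0.4],[0.16,0.18,0.05,0.7],[0.2,0.22,0.05,0.9],[0.2,0.22,0.05,0.9],[0.2,0.22,0.05,0.9]]
  ]
}}

```text
time: 6.15
eef_pos: [0.4546, -0.2562, 0.0907]
tool_rot: [179.9, -0.0, -134.0]
wrist_force: [0.7, 0.2, -2.5]
opening: 0.015
grasp_force: 58.1
```

Call:
{"api": "apply_moves", "payload": {
  "increments": [
    [[0.2,0.22,0,0.95],[0.2,0.22,0,0.95],[0.2,0.22,0,0.95],[0.2,0.22,0,0.95],[0.2,0.22,0,0.95]]
  ]
}}

```text
time: 6.65
eef_pos: [0.4946, -0.2121, 0.0906]
tool_rot: [179.9, 0.0, -105.5]
wrist_force: [-0.2, 0.2, -1.4]
opening: 0.015
grasp_force: 58.0
```

Call:
{"api": "apply_moves", "payload": {
  "increments": [
    [[0.2,0.22,0,0.9],[0.2,0.22,0,0.9],[0.2,0.2,0,0.9],[0.2,0.18,0,0.7],[0.12,0.12,0,0.47]]
  ]
}}

```text
time: 7.15
eef_pos: [0.5316, -0.1744, 0.0905]
tool_rot: [180.0, 0.0, -82.3]
wrist_force: [0.3, 0.3, -2.1]
opening: 0.0151
grasp_force: 58.0
```

Call:
{"api": "apply_moves", "payload": {
  "increments": [
    [[0,0,0,0],[0,0,0,0]]
  ]
}}

```text
time: 7.35
eef_pos: [0.5309, -0.175, 0.0908]
tool_rot: [180.0, 0.0, -82.6]
wrist_force: [-0.1, -0.1, -3.3]
opening: 0.0153
grasp_force: 58.0
```

```bash
cat > look.py <<'E'
from m import *
import sys
s=ctrl.read_state();print(s["eef_pos"],np.round(s["tool_rot"],1),np.round(s["wrist_force"],1),np.round(s["torque"],2))
a=[]
for n in("top","side"):
    I,D=cams.snapshot(n);C=cloud(n,D)
    c,r=proj(n,[[.522,-.09,.05]])[0].astype(int); a.append(cv2.resize(I[r-60:r+60,c-65:c+65],(390,360)))
    # tray floor profile along case -y line through centre, grey bright pixels
    ax=np.array([-np.sin(np.radians(7.4)),np.cos(np.radians(7.4))]);o=np.array([.5137,-.0355])
    d=C[...,:2]-o; t=d@ax*1000; x=d@np.array([ax[1],-ax[0]])*1000
    g=(I.min(2)>140)&(np.ptp(I,axis=2)<25)&(C[...,2]>.03)&(abs(x)<24)&(abs(t)<150)
    P=np.c_[t[g],C[...,2][g]*1000]
    if len(P)>20:
        b=[(lo,int((sel:=(P[:,0]>=lo)&(P[:,0]<lo+10)).sum()),round(float(np.median(P[sel,1])),1)) for lo in range(-140,40,10) if ((P[:,0]>=lo)&(P[:,0]<lo+10)).any()]
        print(n,b)
    f=models.landmark_of(n,"slug1"); print([(round(float(q["score"]),2),np.round(C[int(q["at"][0]),int(q["at"][1])]*1000).tolist()) for q in f[:4]])
cv2.imwrite(sys.argv[1],np.hstack(a)[...,::-1])
E
python3 look.py pics/l1.png
```

```text
[ 0.53093661 -0.17503677  0.09077577] [180.    0.  -82.6] [-0.1 -0.1 -3.3] [-0.09 -0.    0.03]
top [(-140, 236, 531.8), (-130, 239, 533.2), (-120, 222, 545.0), (-110, 219, 544.2), (-100, 177, 550.3), (-90, 206, 551.4), (-80, 122, 314.1), (-70, 79, 77.7), (-60, 88, 77.4), (-50, 83, 77.4), (-40, 80, 77.8), (-30, 82, 77.4), (-20, 3, 77.1)]
[(0.44, [543.0, -125.0, 85.0]), (0.36, [523.0, -104.0, 84.0]), (0.3, [602.0, 462.0, 16.0])]
side [(-140, 96, 532.4), (-130, 96, 533.6), (-120, 83, 544.3), (-110, 78, 546.0), (-100, 75, 552.5), (-90, 45, 553.4), (-80, 11, 81.5), (-70, 37, 79.9), (-60, 57, 79.7), (-50, 43, 79.5), (-40, 50, 79.8), (-30, 44, 79.4), (-20, 2, 77.4)]
[(0.58, [515.0, -103.0, 77.0])]
```

View pics/l1.png

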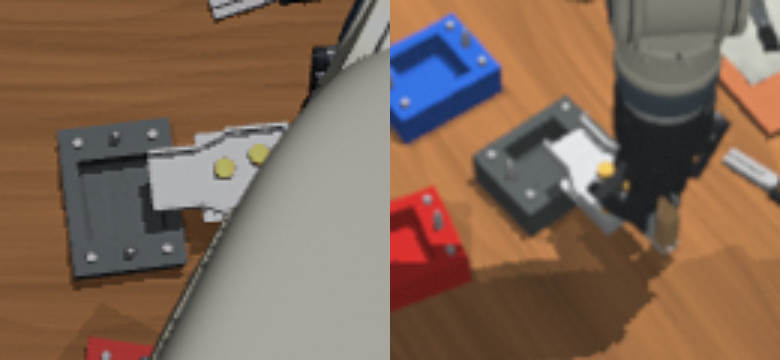

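Call:
{"api": "apply_moves", "payload": {
  "increments": [
    [[0,0,-0.2,0],[0,0,-0.25,0],[0,0,-0.2,0],[0,0,-0.15,0],[0,0,0,0]]
  ]
}}

```text
time: 8.05
eef_pos: [0.5305, -0.1751, 0.058]
tool_rot: [179.9, 0.1, -82.6]
wrist_force: [0.1, -0.0, -2.1]
opening: 0.0152
grasp_force: 58.0
```

Call:
{"api": "apply_moves", "payload": {
  "increments": [
    [[0,0,0,0],[0,0,0,0],[0,0,0,0],[0,0,0,0]]
  ],
  "force": 20
}}

```text
time: 8.45
eef_pos: [0.5312, -0.1754, 0.0596]
tool_rot: [-180.0, -0.0, -82.6]
wrist_force: [0.0, -0.2, -2.4]
opening: 0.0154
grasp_force: 58.1
```

```bash
sed -i 's/&(C\[...,2\]>.03)/\&(C[...,2]>.02)\&(C[...,2]<.2)/; s/^    f=models/    gg=g\&(t>-45)\&(t<-20); print("spout x",x[gg].min(),x[gg].max())\n&/' look.py; python3 look.py pics/l2.png
```

```text
[ 0.53124489 -0.17544829  0.0595708 ] [-180.    -0.   -82.6] [ 0.  -0.2 -2.4] [-0.06 -0.03 -0.03]
top [(-110, 9, 47.4), (-100, 18, 46.9), (-90, 64, 46.5), (-80, 51, 46.1), (-70, 74, 46.5), (-60, 78, 47.1), (-50, 76, 46.0), (-40, 76, 46.0), (-30, 79, 46.4), (-20, 1, 44.8)]
spout x -19.786784265911255 23.532488505995577
[(0.5, [526.0, -107.0, 54.0]), (0.44, [541.0, -121.0, 45.0])]
side [(-90, 4, 46.8), (-80, 10, 48.4), (-70, 40, 47.1), (-60, 49, 47.6), (-50, 53, 48.3), (-40, 44, 48.0), (-30, 43, 47.6), (-20, 1, 44.4)]
spout x -20.075608618115265 23.514018102765036
[(0.47, [518.0, -102.0, 47.0]), (0.16, [461.0, -469.0, 19.0])]
```

Call:
{"api": "apply_moves", "payload": {
  "increments": [
    [[0,0,-0.05,0],[0,0,0,0],[0,0,0,0]]
  ],
  "grip": -1,
  "force": 20
}}

```text
time: 8.95
eef_pos: [0.531, -0.1754, 0.0572]
tool_rot: [180.0, 0.0, -82.6]
wrist_force: [-0.1, -0.2, -2.2]
opening: 0.0153
grasp_force: 58.1
```

```bash
python3 look.py pics/l3.png
```

```text
[ 0.53103038 -0.17537396  0.05716356] [180.    0.  -82.6] [-0.1 -0.2 -2.2] [-0.03  0.04 -0.03]
top [(-110, 10, 44.7), (-100, 16, 43.7), (-90, 64, 43.5), (-80, 52, 44.1), (-70, 75, 43.5), (-60, 82, 44.3), (-50, 76, 44.1), (-40, 71, 44.0), (-30, 77, 43.8), (-20, 1, 44.6)]
spout x -19.687344635508282 22.688098293088423
[(0.44, [537.0, -125.0, 53.0]), (0.43, [528.0, -113.0, 54.0])]
side [(-100, 1, 40.3), (-90, 2, 44.6), (-80, 11, 45.3), (-70, 36, 45.5), (-60, 50, 46.0), (-50, 47, 44.9), (-40, 41, 45.6), (-30, 44, 46.6), (-20, 1, 44.3)]
spout x -21.542892757997667 21.074681030089813
[(0.47, [521.0, -103.0, 46.0])]
```

Call:
{"api": "apply_moves", "payload": {
  "increments": [
    [[0,0,0,0],[0,0,0,0]]
  ],
  "grip": -0.7,
  "force": 20
}}

```text
time: 9.35
eef_pos: [0.5311, -0.1754, 0.0573]
tool_rot: [-180.0, 0.0, -82.6]
wrist_force: [0.4, -0.9, -1.4]
opening: 0.0156
grasp_force: 58.1
```

Call:
{"api": "apply_moves", "payload": {
  "increments": [
    [[0,0,0,0],[0,0,0,0]]
  ],
  "grip": -0.66,
  "force": 20
}}

```text
time: 9.55
eef_pos: [0.5311, -0.1754, 0.0573]
tool_rot: [-180.0, -0.0, -82.6]
wrist_force: [-0.4, -0.2, -1.7]
opening: 0.0155
grasp_force: 58.1
```

Call:
{"api": "apply_moves", "payload": {
  "increments": [
    [[0.03,-0.2,0,0],[0.03,-0.25,0,0],[0.03,-0.25,0,0],[0,0,-0.1,0],[0,0,-0.11,0]]
  ],
  "grip": -1
}}

```text
time: 10.05
eef_pos: [0.5346, -0.2039, 0.0484]
tool_rot: [180.0, 0.0, -82.7]
wrist_force: [0.1, 0.1, -2.0]
opening: 0.0154
grasp_force: 58.0
```

Call:
{"api": "apply_moves", "payload": {
  "increments": [
    [[-0.01,0.1,0,0],[-0.01,0.1,0,0],[-0.01,0.1,0,0],[0,0,0,0]]
  ]
}}

```text
time: 10.45
eef_pos: [0.535, -0.1959, 0.0508]
tool_rot: [-179.9, -0.6, -82.7]
wrist_force: [-1.2, -22.3, 1.4]
opening: 0.0151
grasp_force: 57.7
```

Call:
{"api": "apply_moves", "payload": {
  "increments": [
    [[-0.01,0.1,0,0],[0,0,0,0]]
  ]
}}

```text
time: 10.65
eef_pos: [0.5355, -0.1951, 0.052]
tool_rot: [-179.8, -1.0, -82.8]
wrist_force: [-1.7, -36.7, 6.5]
opening: 0.0151
grasp_force: 58.8
```

```bash
python3 look.py pics/l4.png
```

```text
[ 0.5354695  -0.1951001   0.05203508] [-179.8   -1.   -82.8] [ -1.7 -36.7   6.5] [-7.47  0.71  0.64]
top [(-140, 1, 38.1), (-130, 5, 38.9), (-120, 20, 37.2), (-110, 55, 36.4), (-100, 49, 36.2), (-90, 80, 35.8), (-80, 80, 35.9), (-70, 77, 35.4), (-60, 78, 35.4), (-50, 62, 34.7)]
spout x -20.140181676414315 20.476099791242376
[(0.62, [525.0, -128.0, 46.0]), (0.38, [542.0, -142.0, 37.0])]
side [(-110, 4, 38.1), (-100, 11, 38.3), (-90, 46, 37.4), (-80, 49, 37.9), (-70, 46, 37.5), (-60, 47, 36.9), (-50, 34, 36.7)]
spout x -20.763654930618284 21.446126208001374
[(0.36, [531.0, -136.0, 50.0])]
```

View pics/l4.png

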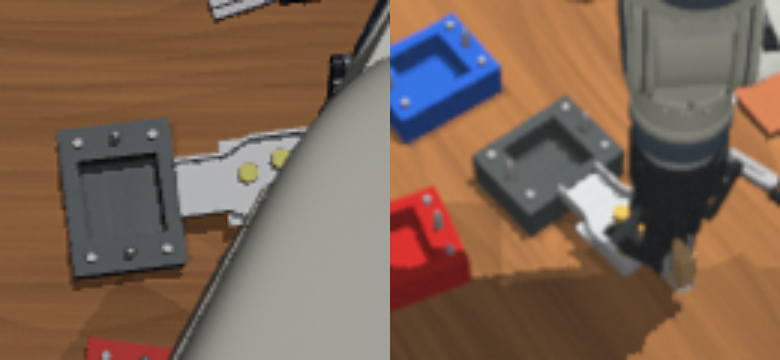

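Call:
{"api": "apply_moves", "payload": {
  "increments": [
    [[0.03,-0.25,0,0],[0.03,-0.25,0,0],[0,0,-0.3,0],[0,0,-0.3,0],[0,0,-0.2,0]]
  ]
}}

```text
time: 11.35
eef_pos: [0.5346, -0.2063, 0.0149]
tool_rot: [179.9, 0.1, -82.6]
wrist_force: [-0.9, -2.2, 8.0]
opening: 0.0151
grasp_force: 58.9
```

Call:
{"api": "apply_moves", "payload": {
  "increments": [
    [[0,0,-0.05,0],[0,0,0,0]]
  ]
}}

```text
time: 11.55
eef_pos: [0.5346, -0.2064, 0.0145]
tool_rot: [179.9, 0.1, -82.6]
wrist_force: [-4.6, 1.5, 7.0]
opening: 0.0149
grasp_force: 59.1
```

Call:
{"api": "apply_moves", "payload": {
  "increments": [
    [[0,0,0,0],[0,0,0,0],[0,0,0.15,0],[0,0,0,0]]
  ],
  "grip": -0.3
}}

```text
time: 11.95
eef_pos: [0.5359, -0.2075, 0.0215]
tool_rot: [-180.0, -0.0, -82.6]
wrist_force: [0.6, 0.4, 0.3]
opening: 0.03
grasp_force: 0.0
```

Call:
{"api": "apply_moves", "payload": {
  "increments": [
    [[0,0,0,0],[0,0,0,0],[0,0,0,0],[0,0,0,0]]
  ],
  "grip": -1,
  "force": 20
}}

```text
time: 12.35
eef_pos: [0.5357, -0.2075, 0.0211]
tool_rot: [-180.0, -0.0, -82.6]
wrist_force: [0.2, -0.0, 5.5]
opening: 0.0157
grasp_force: 20.8
```

Call:
{"api": "apply_moves", "payload": {
  "increments": [
    [[0,0,0.2,0],[0,0,0.3,0],[0,0,0.25,0],[0,0,0,0]]
  ]
}}

```text
time: 12.75
eef_pos: [0.5363, -0.2079, 0.0528]
tool_rot: [-179.9, -0.1, -82.6]
wrist_force: [0.6, -0.4, -2.0]
opening: 0.0154
grasp_force: 19.9
```

```bash
python3 look.py pics/l5.png
```

```text
[ 0.5363463  -0.20785196  0.05276054] [-1.799e+02 -1.000e-01 -8.260e+01] [ 0.6 -0.4 -2. ] [-0.06 -0.03  0.02]
top [(-140, 18, 33.0), (-130, 53, 33.8), (-120, 80, 33.5), (-110, 62, 32.6), (-100, 83, 33.3), (-90, 79, 32.8), (-80, 71, 33.0), (-70, 75, 33.2), (-60, 56, 33.7)]Traceback (most recent call last):
  File "look.py", line 16, in <module>
    gg=g&(t>-45)&(t<-20); print("spout x",x[gg].min(),x[gg].max())
                                          ~~~~~~~~~^^
    return umr_minimum(a, axis, None, out, keepdims, initial, where)
ValueError: zero-size array to reduction operation minimum which has no identity
```

Call:
{"api": "apply_moves", "payload": {
  "increments": [
    [[-0.03,0.2,0,0],[-0.01,0.1,0,0],[-0.01,0.1,0,0],[-0.01,0.05,0,0],[0,0,0,0]]
  ]
}}

```text
time: 13.3
eef_pos: [0.535, -0.196, 0.0533]
tool_rot: [-179.9, -0.8, -82.8]
wrist_force: [-2.0, -31.7, 7.2]
opening: 0.0159
grasp_force: 25.1
```

Call:
{"api": "apply_moves", "payload": {
  "increments": [
    [[-0.01,0.08,0.04,0],[-0.01,0.08,0.08,0],[0,0,0,0]]
  ]
}}

```text
time: 13.6
eef_pos: [0.5343, -0.1897, 0.0585]
tool_rot: [-179.9, -0.9, -82.8]
wrist_force: [-2.0, -32.1, 9.7]
opening: 0.0156
grasp_force: 26.3
```

```bash
sed -i 's/gg=g.*$/gg=g\&(t>-75)\&(t<-50); print("spout x",x[gg].min(),x[gg].max()) if gg.any() else 0/' look.py; python3 look.py pics/l6.png
```

```text
[ 0.53427857 -0.18972915  0.05850177] [-179.9   -0.9  -82.8] [ -2.  -32.1   9.7] [-6.38  0.59  0.42]
top [(-130, 3, 36.4), (-120, 19, 36.6), (-110, 45, 36.2), (-100, 37, 34.5), (-90, 81, 33.8), (-80, 77, 33.1), (-70, 74, 32.8), (-60, 75, 31.6), (-50, 58, 31.8)]
spout x -21.216705740852696 21.096026862448955
[(0.56, [523.0, -128.0, 40.0])]
side [(-110, 7, 37.4), (-100, 10, 37.1), (-90, 21, 36.4), (-80, 51, 35.5), (-70, 44, 34.5), (-60, 44, 34.3), (-50, 34, 32.6)]
spout x -22.74105299431811 20.444671103718758
[]
```

Call:
{"api": "apply_moves", "payload": {
  "increments": [
    [[0,0.02,0.12,0],[0,0.02,0.12,0],[0,0.02,0.12,0],[0,0,0,0]]
  ]
}}

```text
time: 14.2
eef_pos: [0.5325, -0.1822, 0.071]
tool_rot: [-180.0, -0.2, -82.6]
wrist_force: [-1.1, -10.0, 2.4]
opening: 0.0153
grasp_force: 21.2
```

```bash
python3 look.py pics/l6.png
```

```text
[ 0.53254379 -0.18216953  0.07095566] [-180.    -0.2  -82.6] [ -1.1 -10.    2.4] [-2.1   0.34  0.13]
top [(-130, 1, 43.0), (-120, 14, 44.4), (-110, 36, 43.2), (-100, 32, 41.6), (-90, 66, 38.6), (-80, 78, 37.7), (-70, 79, 34.6), (-60, 76, 33.9), (-50, 54, 32.3)]
spout x -21.192406320956998 20.80388692514624
[(0.49, [513.0, -45.0, 8.0]), (0.45, [446.0, -68.0, 559.0])]
side [(-140, 1, 121.9), (-110, 4, 43.9), (-100, 13, 43.4), (-90, 13, 40.6), (-80, 17, 39.1), (-70, 38, 37.1), (-60, 40, 35.3), (-50, 31, 33.7)]
spout x -23.84385427285854 20.851473565264577
[(0.59, [507.0, -162.0, 58.0]), (0.28, [519.0, -25.0, 9.0])]
```

View pics/l6.png

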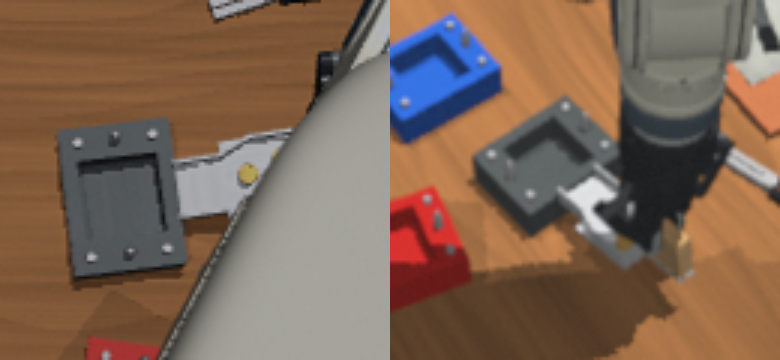

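Call:
{"api": "apply_moves", "payload": {
  "increments": [
    [[-0.01,0.06,0.1,0],[-0.01,0.06,0.1,0],[0,0,0,0]]
  ]
}}

```text
time: 14.7
eef_pos: [0.5317, -0.1769, 0.0788]
tool_rot: [-180.0, -0.2, -82.6]
wrist_force: [-1.0, -8.6, 1.1]
opening: 0.0154
grasp_force: 20.6
```

```bash
python3 look.py pics/l7.png
```

```text
[ 0.53171136 -0.17689407  0.07882382] [-180.    -0.2  -82.6] [-1.  -8.6  1.1] [-1.84  0.28  0.16]
top [(-120, 4, 50.1), (-110, 23, 47.4), (-100, 25, 46.3), (-90, 55, 42.7), (-80, 73, 40.2), (-70, 76, 37.4), (-60, 77, 35.1), (-50, 53, 33.0)]
spout x -21.19674763263665 21.125835382307645
[(0.59, [528.0, -131.0, 56.0]), (0.47, [460.0, -452.0, 26.0])]
side [(-140, 1, 130.0), (-100, 12, 45.8), (-90, 15, 44.6), (-80, 11, 42.7), (-70, 16, 39.6), (-60, 31, 36.9), (-50, 30, 34.1), (-40, 1, 42.2)]
spout x -23.29557026129368 21.323998097153847
[(0.49, [498.0, -166.0, 71.0])]
```

Call:
{"api": "apply_moves", "payload": {
  "increments": [
    [[0,-0.03,0,0],[0.01,-0.06,0,0],[0,-0.03,0.03,0],[0,0,0.07,0],[0,0,0.1,0]]
  ]
}}

```text
time: 15.4
eef_pos: [0.5317, -0.1803, 0.086]
tool_rot: [180.0, 0.0, -82.6]
wrist_force: [-0.5, 0.2, -1.3]
opening: 0.0157
grasp_force: 19.8
```

Call:
{"api": "apply_moves", "payload": {
  "increments": [
    [[0,0,0.1,0],[0,0.02,0.07,0],[0,0.04,0.03,0],[-0.01,0.06,0,0],[-0.01,0.08,0,0]]
  ]
}}

```text
time: 15.9
eef_pos: [0.531, -0.1724, 0.094]
tool_rot: [180.0, 0.0, -82.6]
wrist_force: [-1.0, -0.7, -3.0]
opening: 0.0159
grasp_force: 19.8
```

Call:
{"api": "apply_moves", "payload": {
  "increments": [
    [[-0.02,0.1,0,0],[-0.01,0.12,0,0],[-0.02,0.12,0,0],[-0.01,0.12,0,0],[-0.02,0.12,0,0]]
  ]
}}

```text
time: 16.4
eef_pos: [0.5278, -0.1489, 0.0941]
tool_rot: [-180.0, 0.0, -82.6]
wrist_force: [0.1, 0.6, -2.1]
opening: 0.0157
grasp_force: 19.8
```

Call:
{"api": "apply_moves", "payload": {
  "increments": [
    [[-0.02,0.12,0,0],[-0.02,0.12,0,0],[-0.02,0.12,0,0],[-0.02,0.12,0,0],[-0.02,0.11,0,0]]
  ]
}}

```text
time: 16.9
eef_pos: [0.5238, -0.1254, 0.0941]
tool_rot: [180.0, 0.0, -82.6]
wrist_force: [-0.5, 0.5, -2.1]
opening: 0.0154
grasp_force: 19.8
```

Call:
{"api": "apply_moves", "payload": {
  "increments": [
    [[-0.01,0.09,0,0],[-0.01,0.07,0,0],[-0.01,0.05,0,0],[0,0.03,0,0],[0,0,0,0]]
  ]
}}

```text
time: 17.4
eef_pos: [0.5227, -0.1161, 0.0941]
tool_rot: [-180.0, -0.0, -82.6]
wrist_force: [0.1, -0.3, -3.2]
opening: 0.0159
grasp_force: 19.8
```

```bash
sed -i 's/range(-140,40,10)/range(-100,40,10)/' look.py; python3 look.py pics/l8.png
```

```text
[ 0.52271528 -0.1161298   0.09407812] [-180.    -0.   -82.6] [ 0.1 -0.3 -3.2] [-0.03  0.   -0.02]
top [(-30, 8, 58.3), (-20, 23, 56.7), (-10, 44, 53.8), (0, 69, 51.5), (10, 70, 48.7), (20, 1, 59.7)]
[]
side [(-40, 10, 63.0), (-30, 14, 59.4), (-20, 16, 58.2), (-10, 11, 56.6), (0, 12, 54.4), (10, 21, 51.0), (20, 3, 58.9)]
[(0.56, [507.0, -96.0, 79.0])]
```

View pics/l8.png

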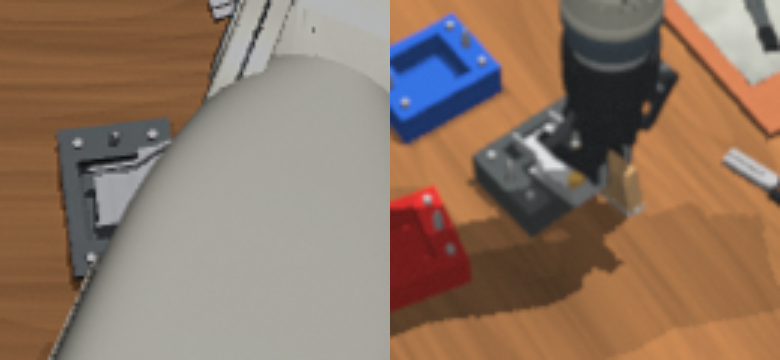

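Call:
{"api": "apply_moves", "payload": {
  "increments": [
    [[0,0,-0.08,0],[0,0,-0.12,0],[0,0,-0.12,0],[0,0.02,-0.08,0],[0,0.04,0,0]]
  ]
}}

```text
time: 18.1
eef_pos: [0.5225, -0.1139, 0.0775]
tool_rot: [180.0, 0.0, -82.6]
wrist_force: [-0.3, -0.6, -2.1]
opening: 0.0154
grasp_force: 19.9
```

Call:
{"api": "apply_moves", "payload": {
  "increments": [
    [[-0.01,0.05,0,0],[0,0.05,0,0],[-0.01,0.05,0,0],[0,0,0,0]]
  ]
}}

```text
time: 18.5
eef_pos: [0.5219, -0.1074, 0.0782]
tool_rot: [-180.0, 0.0, -82.6]
wrist_force: [0.1, -0.8, -2.7]
opening: 0.0155
grasp_force: 19.8
```

Call:
{"api": "apply_moves", "payload": {
  "increments": [
    [[-0.01,0.05,0,0],[0,0.05,0,0],[0,0,0,0]]
  ]
}}

```text
time: 18.8
eef_pos: [0.5221, -0.1054, 0.0789]
tool_rot: [-179.9, -0.2, -82.6]
wrist_force: [-0.9, -8.2, 1.0]
opening: 0.0155
grasp_force: 20.5
```

Call:
{"api": "apply_moves", "payload": {
  "increments": [
    [[0,0.03,0,0],[0,0.03,0,0],[0,0,0,0]]
  ]
}}

```text
time: 19.1
eef_pos: [0.5226, -0.1045, 0.0795]
tool_rot: [-179.9, -0.4, -82.7]
wrist_force: [-1.2, -15.4, 5.1]
opening: 0.0159
grasp_force: 22.3
```

Call:
{"api": "apply_moves", "payload": {
  "increments": [
    [[0,0.05,0.12,0],[-0.01,0.08,0.12,0],[-0.01,0.08,0.12,0],[0,0,0,0]]
  ]
}}

```text
time: 19.5
eef_pos: [0.521, -0.0936, 0.0933]
tool_rot: [-179.9, -0.1, -82.6]
wrist_force: [-0.8, -5.8, 2.6]
opening: 0.0157
grasp_force: 20.3
```

```bash
python3 look.py pics/l9.png
```

```text
[ 0.5210043  -0.09364875  0.09333351] [-1.799e+02 -1.000e-01 -8.260e+01] [-0.8 -5.8  2.6] [-1.26  0.28  0.11]
top [(10, 7, 37.9), (20, 19, 32.8)]
[]
side [(-30, 2, 63.6), (-20, 7, 51.4), (-10, 16, 47.9), (0, 17, 43.6), (10, 11, 39.4), (20, 12, 33.3)]
[(0.62, [520.0, 306.0, 39.0]), (0.61, [490.0, -95.0, 82.0])]
```

Call:
{"api": "apply_moves", "payload": {
  "increments": [
    [[-0.01,0.1,0.13,0],[-0.01,0.11,0.12,0],[-0.02,0.11,0.1,0],[-0.01,0.1,0.08,0],[0,0,0,0]]
  ]
}}

```text
time: 20.2
eef_pos: [0.5188, -0.0757, 0.1102]
tool_rot: [-180.0, -0.0, -82.6]
wrist_force: [-1.1, -3.1, 0.8]
opening: 0.0157
grasp_force: 20.1
```

```bash
python3 look.py pics/l10.png
```

```text
[ 0.51876916 -0.07570375  0.11016885] [-180.    -0.   -82.6] [-1.1 -3.1  0.8] [-0.8   0.3   0.13]
[]
side [(-100, 2, 116.4), (-90, 1, 114.1), (-20, 4, 60.7), (-10, 11, 55.6), (0, 11, 51.3), (10, 5, 44.9), (20, 1, 50.5)]
[]
```

View pics/l10.png

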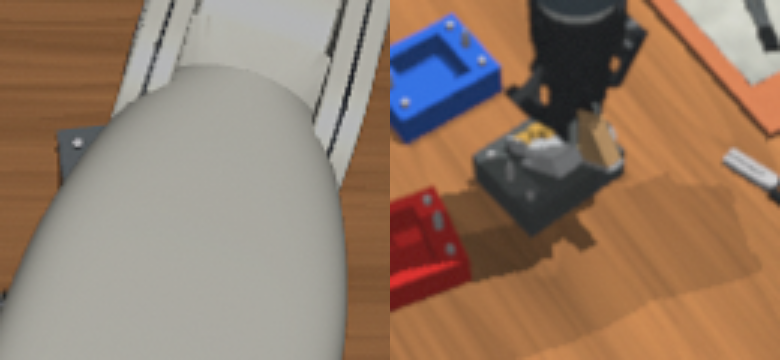

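Call:
{"api": "apply_moves", "payload": {
  "increments": [
    [[-0.01,0.11,0.1,0],[-0.01,0.13,0.1,0],[-0.02,0.13,0.08,0],[0,0,0,0]]
  ]
}}

```text
time: 20.8
eef_pos: [0.5172, -0.0605, 0.1214]
tool_rot: [-180.0, 0.0, -82.6]
wrist_force: [1.3, -0.5, 0.5]
opening: 0.0157
grasp_force: 20.1
```

Call:
{"api": "apply_moves", "payload": {
  "increments": [
    [[0.01,-0.1,0,0],[0.02,-0.15,0,0],[0.02,-0.2,0,0],[0.02,-0.15,0,0],[0,0,0,0]]
  ]
}}

```text
time: 21.3
eef_pos: [0.52, -0.0865, 0.1207]
tool_rot: [180.0, 0.0, -82.7]
wrist_force: [0.3, -0.2, -1.1]
opening: 0.0154
grasp_force: 20.0
```

```bash
python3 look.py pics/l11.png; python3 - <<'E'
import cv2;a=cv2.imread('pics/l11.png');cv2.imwrite('pics/l11b.png',cv2.resize(a[60:300,390:],(780,480),interpolation=2))
E
```

```text
[ 0.5200257  -0.08649433  0.12069369] [180.    0.  -82.7] [ 0.3 -0.2 -1.1] [ 0.04  0.02 -0.01]
[]
side [(-40, 2, 71.5), (-30, 9, 62.1), (-20, 14, 52.8), (-10, 12, 44.1), (0, 1, 38.1)]
[(0.5, [493.0, -38.0, 52.0])]
```

View pics/l11b.png

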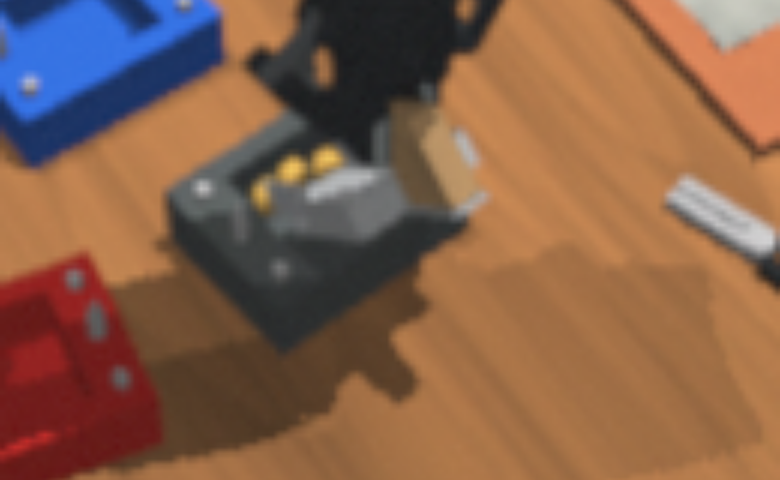

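```bash
cat > slug.py <<'E'
from m import *
print(np.round(ctrl.read_state()["eef_pos"],4))
o=np.array([.5137,-.0355,0]);a=np.radians(7.4);R=np.array([[np.cos(a),np.sin(a),0],[-np.sin(a),np.cos(a),0],[0,0,1]])
for n in("top","side"):
    I,D=cams.snapshot(n);C=cloud(n,D);H=cv2.cvtColor(I,cv2.COLOR_RGB2HSV)
    g=(abs(H[...,0].astype(int)-24)<6)&(H[...,1]>110)&(H[...,2]>90)&(abs(C[...,0]-.5)<.16)&(abs(C[...,1]+.1)<.2)
    k,l,s,c=cv2.connectedComponentsWithStats(g.astype(np.uint8))
    for i in range(1,k):
        if s[i,4]>3: print(n,int(s[i,4]),np.round((C[l==i].mean(0)-o)@R.T*1000).tolist())
E
python3 slug.py
```

```text
[ 0.5198 -0.0854  0.1208]
side 38 [11.0, 22.0, 20.0]
side 9 [-16.0, 21.0, 19.0]
```

Call:
{"api": "apply_moves", "payload": {
  "increments": [
    [[0,-0.1,0.3,0],[0,0,0.6,0],[0,0,0.3,0],[0.05,-0.6,0,0],[0.1,-1,0,0]]
  ]
}}

```text
time: 22.1
eef_pos: [0.5262, -0.1526, 0.1704]
tool_rot: [-179.9, -0.0, -82.4]
wrist_force: [1.0, -0.5, -1.8]
opening: 0.0156
grasp_force: 20.0
```

Call:
{"api": "apply_moves", "payload": {
  "increments": [
    [[0.1,-1,0,0],[0,-0.1,-0.7,0],[0,0,-0.6,0],[0,0,-0.4,0],[0,0,0,0]]
  ]
}}

```text
time: 22.6
eef_pos: [0.5288, -0.1971, 0.0992]
tool_rot: [179.8, 0.1, -82.6]
wrist_force: [-0.4, 0.3, -0.9]
opening: 0.0157
grasp_force: 19.9
```

```bash
python3 slug.py
```

```text
[ 0.5288 -0.1971  0.0992]
top 24 [20.0, 18.0, 20.0]
top 25 [5.0, 24.0, 19.0]
top 23 [-12.0, 23.0, 20.0]
side 83 [5.0, 21.0, 18.0]
```

Call:
{"api": "apply_moves", "payload": {
  "increments": [
    [[0,0,-0.2,0],[0.02,-0.2,-0.2,0],[0.03,-0.25,-0.2,0],[0.02,-0.2,-0.2,0],[0.02,-0.2,-0.2,0]]
  ]
}}

```text
time: 23.2
eef_pos: [0.5346, -0.2332, 0.0615]
tool_rot: [-179.9, -0.2, -82.6]
wrist_force: [-0.1, -2.8, 2.7]
opening: 0.0158
grasp_force: 19.4
```

Call:
{"api": "apply_moves", "payload": {
  "increments": [
    [[0.02,-0.15,-0.2,0],[0.02,-0.15,-0.2,0],[0.01,-0.12,-0.22,0],[0,-0.1,-0.2,0],[0,0,0,0]]
  ]
}}

```text
time: 23.7
eef_pos: [0.5348, -0.252, 0.0265]
tool_rot: [179.9, 0.1, -82.6]
wrist_force: [-0.9, 0.2, -0.6]
opening: 0.0156
grasp_force: 19.5
```

```bash
cat > tray.py <<'E'
from m import *
s=ctrl.read_state();print(np.round(s["eef_pos"],4),np.round(s["wrist_force"],1))
o=np.array([.5137,-.0355,0]);a=np.radians(7.4);R=np.array([[np.cos(a),np.sin(a),0],[-np.sin(a),np.cos(a),0],[0,0,1]])
for n in("top","side"):
    I,D=cams.snapshot(n);C=(cloud(n,D)-o)@R.T*1000
    g=(I.min(2)>120)&(np.ptp(I,axis=2)<25)&(C[...,2]>-10)&(C[...,2]<100)&(abs(C[...,0])<25)&(C[...,1]<-46)&(C[...,1]>-240)
    P=C[g]; print(n,[(lo,int(q.sum()),round(float(np.median(P[q,2])),1)) for lo in range(-240,-40,15) if (q:=(P[:,1]>=lo)&(P[:,1]<lo+15)).sum()>2])
E
python3 tray.py
```

```text
[ 0.5348 -0.252   0.0265] [-0.9  0.2 -0.6]
top [(-210, 14, 6.1), (-195, 66, 5.7), (-180, 118, 4.7), (-165, 133, 3.9), (-150, 100, 3.6), (-135, 102, 2.1), (-120, 48, 2.2)]
side [(-165, 37, 5.4), (-150, 76, 5.2), (-135, 67, 4.3), (-120, 25, 4.0)]
```

Call:
{"api": "apply_moves", "payload": {
  "increments": [
    [[0,0,-0.1,0],[0,0,-0.05,0],[0,0,0,0]]
  ]
}}

```text
time: 24.1
eef_pos: [0.5355, -0.252, 0.022]
tool_rot: [-180.0, -0.0, -82.6]
wrist_force: [0.2, 0.2, -0.9]
opening: 0.0156
grasp_force: 19.6
```

Call:
{"api": "apply_moves", "payload": {
  "increments": [
    [[0,0,0,0],[0,0,0,0],[0,0,0,0]]
  ],
  "grip": 0.2
}}

```text
time: 24.4
eef_pos: [0.5355, -0.2521, 0.0222]
tool_rot: [-180.0, -0.0, -82.6]
wrist_force: [0.8, -0.2, -0.3]
opening: 0.0513
grasp_force: 0.0
```

Call:
{"api": "apply_moves", "payload": {
  "increments": [
    [[0,0,0.5,0],[0,0,1,0],[0,0,1,0],[0,0,1,0],[0,0.5,1,0]]
  ],
  "grip": 0.2
}}

```text
time: 24.9
eef_pos: [0.5353, -0.2334, 0.2036]
tool_rot: [-180.0, -0.0, -82.7]
wrist_force: [0.3, -0.2, 0.5]
opening: 0.0512
grasp_force: 0.0
```

```bash
python3 tray.py; python3 slug.py
```

```text
[ 0.5353 -0.2334  0.2036] [ 0.3 -0.2  0.5]
top [(-225, 5, 16.3), (-210, 57, 1.9), (-195, 40, 1.8), (-180, 73, 2.1), (-165, 131, 2.0), (-150, 114, 1.9), (-135, 101, 1.6), (-120, 58, 1.8)]
side [(-225, 20, 15.7), (-210, 58, 3.8), (-195, 57, 2.8), (-180, 74, 3.4), (-165, 87, 3.4), (-150, 68, 3.2), (-135, 60, 2.9), (-120, 35, 3.3)]
[ 0.5371 -0.2318  0.208 ]
top 25 [13.0, 20.0, 64.0]
top 27 [-6.0, 27.0, 100.0]
top 23 [-12.0, 23.0, 20.0]
side 83 [4.0, 21.0, 18.0]
```

Call:
{"api": "apply_moves", "payload": {
  "increments": [
    [[-0.03,0.9,0,-0.93],[-0.03,0.9,0,-0.93],[-0.03,0.9,0,-0.93],[-0.03,0.9,0,-0.93],[-0.03,0.9,0,-0.93]]
  ],
  "grip": 0.2
}}

```text
time: 25.6
eef_pos: [0.5287, -0.0511, 0.2004]
tool_rot: [179.8, -0.0, -110.8]
wrist_force: [0.3, 0.1, 0.0]
opening: 0.0509
grasp_force: 0.0
```

Call:
{"api": "apply_moves", "payload": {
  "increments": [
    [[-0.03,0.9,0,-0.93],[-0.03,0.9,0,-0.93],[-0.03,0.9,0,-0.93],[-0.03,0.9,0,-0.93],[-0.03,0.9,0,-0.93]]
  ]
}}

```text
time: 26.1
eef_pos: [0.5228, 0.1289, 0.2004]
tool_rot: [179.9, -0.1, -138.7]
wrist_force: [-0.0, -0.8, -0.3]
opening: 0.0512
grasp_force: 0.0
```

Call:
{"api": "apply_moves", "payload": {
  "increments": [
    [[-0.02,0.9,0,-0.93],[-0.02,0.9,0,-0.93],[-0.02,0.9,0,-0.93],[-0.02,0.7,0,-0.92],[0,0,0,0]]
  ]
}}

```text
time: 26.6
eef_pos: [0.5195, 0.2662, 0.1999]
tool_rot: [180.0, -0.2, -160.6]
wrist_force: [0.9, -0.5, 0.4]
opening: 0.0515
grasp_force: 0.0
```

Call:
{"api": "apply_moves", "payload": {
  "increments": [
    [[0,0.5,0,-0.5],[0.02,0.42,0,-0.43],[0,0,-1,0],[0,0,-1,0],[0,0,-1,0]]
  ]
}}

```text
time: 27.1
eef_pos: [0.5206, 0.2994, 0.0796]
tool_rot: [-180.0, -0.1, -166.2]
wrist_force: [0.5, 0.7, -0.4]
opening: 0.0516
grasp_force: 0.0
```

```bash
python3 slug.py; python3 -c "
from h import *
s=ctrl.read_state();print(s['eef_pos'],s['tool_rot'])"
```

```text
[0.5206 0.2994 0.0796]
top 26 [20.0, 18.0, 20.0]
top 26 [5.0, 24.0, 18.0]
top 21 [-12.0, 23.0, 19.0]
side 83 [4.0, 21.0, 18.0]
[0.51783213 0.29821555 0.0760929 ] [-179.89519496   -0.62101598 -166.21712   ]
```

Call:
{"api": "apply_moves", "payload": {
  "increments": [
    [[0,0.04,-0.3,0],[0,0,-0.5,0],[0,0,0,0]]
  ]
}}

```text
time: 27.5
eef_pos: [0.5209, 0.3018, 0.0494]
tool_rot: [-180.0, -0.1, -166.2]
wrist_force: [-0.6, -1.4, -0.1]
opening: 0.0514
grasp_force: 0.0
```

Call:
{"api": "apply_moves", "payload": {
  "increments": [
    [[0,0.03,-0.4,0],[0,0,-0.38,0],[0,0,0,0]]
  ]
}}

```text
time: 27.8
eef_pos: [0.521, 0.3032, 0.019]
tool_rot: [-180.0, -0.0, -166.2]
wrist_force: [0.4, 0.8, -0.4]
opening: 0.0514
grasp_force: 0.0
```

Call:
{"api": "apply_moves", "payload": {
  "increments": [
    [[0,0,0,0],[0,0,0,0],[0,0,0,0],[0,0,0,0]]
  ],
  "grip": -1,
  "force": 90
}}

```text
time: 28.2
eef_pos: [0.5219, 0.3038, 0.0207]
tool_rot: [180.0, 0.2, -166.2]
wrist_force: [-2.1, 0.1, 6.4]
opening: 0.0161
grasp_force: 89.0
```

Call:
{"api": "apply_moves", "payload": {
  "increments": [
    [[0,0,0.3,0],[0,0,0.7,0],[0,0,0.8,0],[0,0,0.8,0],[0,0,0,0]]
  ]
}}

```text
time: 28.7
eef_pos: [0.523, 0.3042, 0.1283]
tool_rot: [179.9, 0.4, -166.2]
wrist_force: [0.2, 0.2, -2.4]
opening: 0.0163
grasp_force: 88.2
```

```bash
cat > cov.py <<'E'
from m import *
s=ctrl.read_state();e=s["eef_pos"];print(np.round(e,4),np.round(s["tool_rot"],2))
zt=e[2]-.0207+.012
for n in("top","side"):
    I,D=cams.snapshot(n);C=cloud(n,D)
    g=(abs(C[...,2]-zt)<.006)&(np.hypot(C[...,0]-e[0],C[...,1]-e[1])<.075)&(np.ptp(I,axis=2)<30)
    k,l,st,c=cv2.connectedComponentsWithStats(cv2.morphologyEx(g.astype(np.uint8),cv2.MORPH_OPEN,np.ones((2,2),np.uint8)))
    g=np.isin(l,[i for i in range(1,k) if st[i,4]>30])
    print(n,rect(C,g,0,1)) if g.any() else print(n,"none")
E
python3 cov.py
```

```text
[0.523  0.3042 0.1283] [ 179.94    0.43 -166.23]
top (1041, array([509. , 289.1]), array([ 96.5, 141.3]), 63.2, array([501.4, 291.2, 119.2]))
side (448, array([521.6, 298.7]), array([110.8,  83.6]), 15.2, array([517.1, 286.3, 115.8]))
```

```bash
sed -i 's/<30)$/<30)\&(I.min(2)>95)/' cov.py; python3 cov.py; python3 - <<'E'
from m import *
I,D=cams.snapshot("top");C=cloud("top",D)
g=(abs(C[...,2]-.119)<.007)&(abs(C[...,0]-.52)<.09)&(abs(C[...,1]-.3)<.09)
r,c=np.where(g);print(r.min(),r.max(),c.min(),c.max())
s=np.full(g.shape,'.');s[g]='#';s[g&(I.min(2)>95)]='o'
for row in s[r.min():r.max()+1:2,c.min():c.max()+1:1]:print(''.join(row))
E
```

```text
[0.5212 0.3034 0.1238] [ 1.7999e+02  9.0000e-02 -1.6624e+02]
top (783, array([521.6, 291.3]), array([108.9, 104.3]), 13.7, array([495.9, 294.8, 116.1]))
side (392, array([518.3, 298. ]), array([110.1,  82.3]), 14.6, array([513.9, 286.1, 112.5]))
193 251 148 190
...........................#o..............
...................o.oooo...o.o.oo.........
...............o.o...oo..oo.o...oo.........
................oooooo.o..oo...............
.....................o..o..................
...........................................
...........................................
...........................................
...........................................
...........................................
....................................o......
....................................oo.....
...........................................
..........................#.#..###...#.....
.........................#..##.#.##.#.#....
.......................##...#....###..#....
......................##.#...##.....#.#....
......o.#oo...........##.##.#.##.##.....#..
o.oo...o..oo..........##...#..##.o.oo...#..
...ooo....o............#...o.o.....oooo....
.oo..o..oo.o.oo..####.o..oo..o..o.o...oo...
..oooo..ooooo.oo.o.o..oo.oooo...ooooo.o..o.
....o.oooo.o.oo...oo.....o...ooo..oo...ooo.
....o.o.oo.......o.oo...ooo.oooo.oo..o.oooo
...o.o..ooo.o............#.o.o.oo...o...ooo
....o...ooo.o....o.o.....oo.o..o..oo....o..
...o.oo.....o..oooo.o.o...ooo.ooo..........
.....ooo.o..o....o.o.o.#...................
....oo..oo..o..............................
....o#.#...................................
```

Call:
{"api": "apply_moves", "payload": {
  "increments": [
    [[0,-0.5,0,-0.1],[-0.02,-1,0,-0.2],[-0.02,-1,0,-0.2],[-0.02,-1,0,-0.2],[-0.02,-1,0,-0.2]]
  ]
}}

```text
time: 29.45
eef_pos: [0.517, 0.122, 0.1217]
tool_rot: [180.0, -0.1, -171.7]
wrist_force: [0.3, 0.4, -2.7]
opening: 0.0162
grasp_force: 88.4
```

Call:
{"api": "apply_moves", "payload": {
  "increments": [
    [[-0.02,-1,0,-0.17],[-0.02,-1,0,0],[-0.02,-1,0,0],[0,-0.7,0,0],[0,-0.25,0,0]]
  ]
}}

```text
time: 29.95
eef_pos: [0.5149, -0.037, 0.1218]
tool_rot: [180.0, -0.1, -172.8]
wrist_force: [-0.2, 0.4, -3.1]
opening: 0.0163
grasp_force: 88.5
```

Call:
{"api": "apply_moves", "payload": {
  "increments": [
    [[0,0,-0.3,0],[0,0,-0.3,0],[0,0,0,0],[0,0,0,0],[0,0,0,0]]
  ]
}}

```text
time: 30.45
eef_pos: [0.5156, -0.0338, 0.099]
tool_rot: [180.0, 0.0, -172.6]
wrist_force: [0.2, 0.2, -3.7]
opening: 0.0159
grasp_force: 88.5
```

```bash
python3 cov.py; python3 slug.py
```

```text
[ 0.5156 -0.0338  0.099 ] [ 1.8000e+02  1.0000e-02 -1.7258e+02]
top none
side (460, array([536.4, -34.1]), array([156.2,  80.9]), 7.6, array([513.2, -47. ,  89. ]))
[ 0.5158 -0.0341  0.0992]
```

```bash
cat > cov2.py <<'E'
from m import *
s=ctrl.read_state();e=s["eef_pos"];zt=e[2]-.0207+.012
o=np.array([.5137,-.0355,0]);a=np.radians(7.4);R=np.array([[np.cos(a),np.sin(a),0],[-np.sin(a),np.cos(a),0],[0,0,1]])
L=[]
for _ in range(3):
    I,D=cams.snapshot("side");C=(cloud("side",D)-o)@R.T*1000
    g=(abs(C[...,2]-zt*1000)<8)&(abs(C[...,0])<62)&(abs(C[...,1])<50)&(np.ptp(I,axis=2)<30)&(I.min(2)>95)
    L.append(C[g])
P=np.vstack(L);print(np.round(e,4),zt,len(P),P[:,2].mean())
for lo in range(-60,60,12):
    q=P[(P[:,0]>=lo)&(P[:,0]<lo+12)]; 
    if len(q)>10: print("x",lo,len(q),np.round(np.percentile(q[:,1],[1,99]),1))
for lo in range(-50,50,10):
    q=P[(P[:,1]>=lo)&(P[:,1]<lo+10)]
    if len(q)>10: print("y",lo,len(q),np.round(np.percentile(q[:,0],[1,99]),1))
E
python3 cov2.py
```

```text
[ 0.5157 -0.0344  0.0992] 0.09051665501160687 1487 90.30118838177762
x -60 151 [-41.2  39.7]
x -48 239 [-41.5  40.5]
x -36 238 [-41.5  39.9]
x -24 101 [-37.8  42.9]
x -12 54 [-39.5  40.8]
x 0 137 [-42.1  40.1]
x 12 148 [-42.2  -8.9]
x 24 169 [-41.9  -4.6]
x 36 164 [-42.2  -4.5]
x 48 86 [-41.1  -3.6]
y -50 106 [-52.1  51.4]
y -40 346 [-55.1  53.6]
y -30 230 [-55.2  54.6]
y -20 212 [-51.1  53.6]
y -10 68 [19.4 55.3]
y 0 52 [-51.8 -24.2]
y 10 114 [-53.5 -18.6]
y 20 151 [-55.7  -9.2]
y 30 194 [-54.8   3.3]
y 40 14 [-49.4   2.9]
```

Call:
{"api": "apply_moves", "payload": {
  "increments": [
    [[0,0,-0.3,0],[0,0,-0.2,0],[0,0,-0.1,0],[0,0,0,0],[0,0,0,0]]
  ]
}}

```text
time: 31.3
eef_pos: [0.5155, -0.0346, 0.0747]
tool_rot: [180.0, -0.0, -172.7]
wrist_force: [0.1, -0.2, -2.7]
opening: 0.0162
grasp_force: 88.5
```

Call:
{"api": "apply_moves", "payload": {
  "increments": [
    [[0,0,-0.1,0],[0,0,-0.1,0],[0,0,0,0]]
  ]
}}

```text
time: 31.6
eef_pos: [0.5152, -0.0345, 0.0663]
tool_rot: [180.0, -0.0, -172.7]
wrist_force: [0.8, -0.4, -3.9]
opening: 0.0159
grasp_force: 88.5
```

Call:
{"api": "apply_moves", "payload": {
  "increments": [
    [[0,0,-0.1,0],[0,0,-0.1,0],[0,0,0,0],[0,0,0,0]]
  ]
}}

```text
time: 32.0
eef_pos: [0.5157, -0.0347, 0.0593]
tool_rot: [-180.0, 0.0, -172.7]
wrist_force: [-3.7, 1.0, 7.3]
opening: 0.0162
grasp_force: 90.1
```

Call:
{"api": "apply_moves", "payload": {
  "increments": [
    [[0,0,-0.05,0],[0,0,-0.05,0],[0,0,0,0],[0,0,0,0]]
  ]
}}

```text
time: 32.4
eef_pos: [0.5157, -0.0347, 0.0586]
tool_rot: [-179.9, 0.2, -172.7]
wrist_force: [-15.7, 2.7, 44.8]
opening: 0.016
grasp_force: 95.1
```

Call:
{"api": "apply_moves", "payload": {
  "increments": [
    [[-0.01,0,0.015,0],[0,0,0,0],[0,0,0,0],[0,0,0,0],[0,0,0,0]]
  ]
}}

```text
time: 32.9
eef_pos: [0.5157, -0.0347, 0.0586]
tool_rot: [-179.9, 0.2, -172.6]
wrist_force: [-10.9, 0.8, 35.6]
opening: 0.0162
grasp_force: 93.9
```

```bash
python3 cov2.py; python3 tray.py
```

```text
[ 0.5157 -0.0347  0.0586] 0.04988537536556002 1366 49.80530087082745
x -60 140 [-41.4  40.8]
x -48 213 [-41.9  40.2]
x -36 209 [-41.4  40.4]
x -24 86 [-37.4  40.9]
x -12 52 [-29.4  40.8]
x 0 135 [-42.2  41.1]
x 12 145 [-42.3  -8.9]
x 24 149 [-41.8  -6.4]
x 36 157 [-42.   -6.2]
x 48 80 [-42.   -6.8]
y -50 115 [-53.5  53.1]
y -40 312 [-55.1  52.7]
y -30 224 [-53.8  53.2]
y -20 185 [-50.   53.7]
y -10 46 [-8.5 53.6]
y 0 33 [-51.4 -23.8]
y 10 107 [-54.8 -19.6]
y 20 148 [-55.8  -7.5]
y 30 177 [-54.8   5.7]
y 40 19 [-54.3   7.3]
[ 0.5157 -0.0347  0.0586] [-11.6   2.8  35.6]
top [(-225, 22, 14.6), (-210, 127, 1.6), (-195, 132, 1.9), (-180, 138, 1.5), (-165, 130, 1.7), (-150, 109, 1.8), (-135, 105, 1.6), (-120, 56, 1.1)]
side [(-225, 22, 15.9), (-210, 56, 3.3), (-195, 102, 3.4), (-180, 101, 3.2), (-165, 93, 3.4), (-150, 71, 3.2), (-135, 65, 3.9), (-120, 35, 3.4)]
```

Cover top is measured at 49.8 mm (50 mm is fully home), centred on the case and held down with about 36 N. The tray is flat on the bench, so I'm handing in.

```bash
python3 -c "
from cell import ctrl
print(ctrl.job_done())"
```

```text
the job is handed in; nothing more can be done
None
```

I handed the job in at about 33 s: all three slugs are in the case pocket, the tray is flat on the bench, and the cover is fully home on its dowels and held down with about 36 N; the hand-in gave no verdict.

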